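# Take the top specimen tray off the stack to drain

### The arm

A 6-joint arm with a two-finger parallel gripper is mounted at the origin on a cart in front of the work surface, level with it; the furniture and walls round the work are solid. World frame = base frame: x ahead of the robot, y to its left, z up, the work surface at z = 0. Lengths are in mm, angles in degrees, forces in N, time in s.
With the tool pointing down it reaches from about 350 to 850 mm from the base axis. Payload 8.1 kg.
Tool frame: the origin (TCP) lies between the finger pads; the fingertips stand 14 mm ahead of it and the grasp point (between the pads) lies 5 mm behind it; z points along the fingers, x is the direction in which the jaws open and shut, and the axes are right-handed (so a half turn about z gives the same grasp; the last joint's range is limited). The gripper opens to 85 mm and grips with 20 to 120 N. Pads are 22 mm wide; open, the fingers measure 114 mm over their backs; the gripper's body (76 mm by 85 mm) begins 54 mm behind the grasp point. The pads swing forward as they close: fully open they stand 13 mm farther back than shut.
Start: joints at [66.727, 7.471, 85.268, -0, 87.261, -4.893], TCP at [189.174, 569.402, 245.292] pointing down, gripper open.
Joint ranges: [-169.43, 169.43], [-51.17, 129.36], [1.28, 143.12], [-76.62, 256.62], [0, 156.53], [-152.29, 152.29]. Speed limits (degrees/s): [136.94, 136.94, 159.86, 180, 180, 180].

### API

Orientations are given as [roll, pitch, yaw] about the fixed x, y, z axes, in that order (R = Rz(yaw) Ry(pitch) Rx(roll)).
In Python, from bench import r, vision, job gives the robot as it stands.
- The arm moves only by the tool send_rows, never from a script. Its arguments are lists of equal length, an entry for each row: "dp": the shift along the world's x, y, z in mm, a list of three; "rot": the turn, a rotation vector about the world's x, y, z in rad, a list of three. In form: {"dp": [[tx, ty, tz], ...], "rot": [[wx, wy, wz], ...]}. A call has 1 to 5 rows; each row is the pose to reach, as a shift and turn from the pose commanded when the call began; what a row does not reach only later rows make up. A row lasts 1/8 s, in which the tool goes at most 62.5 mm and 10.7 degrees, less where a joint would pass 70% of its speed; a pose out of reach is approached as far as the arm can. A call with a gripper value outside its range is refused whole. "jaw" is the finger opening in mm, from 0 to 85.4, set as the call begins (left out, the last holds). The fingers move at their own pace and stop on an object; "force" is the grip in N (left out, the last holds). Time passes only in rows, so rows that repeat a pose let the fingers close. It gives the time, the measured TCP pose, the force and the opening at its end, in the units of the state.
- r.sense(): the state, without advancing time (a new reading comes with each control period).
- vision.snapshot(name): name is "scene" or "top" or "wrist"; returns a dict with "pixels" (420x560x3 uint8, red, green, blue), "depth" (420x560 float32, mm along the optical axis (not along the pixel's ray), 0 where there is no reading), "intrinsics" (3x3 intrinsics, pixels), "world_from_camera" (4x4, takes a point from camera to world coordinates); the wrist camera has in their place "T_tool_cam" (4x4, takes a point from camera to tool coordinates, whose origin is the TCP and whose axes are the tool frame's). Camera axes: x right, y down, z forward; pixel columns grow to the right and rows downward; lengths in mm; the calibration is good to about 2 mm. A picture is of the moment at which its call begins: read the wrist's pose just before it.
- job.hand_in(): hands the job in, once; it reports no verdict.
The state is a dict: "time": time; "joint_pos": joint angles; "qd": joint speeds; "joint_efforts": joint torques, N m; "tool_pos": TCP position; "tcp_rot": TCP orientation; "ft_force": force on the tool from outside, world axes, zero at the start; "wrist_torque": the same for the moment, N m; "finger_gap": finger opening in mm.
Only numpy, scipy, OpenCV 4.12 (cv2) and the standard library are available. Lean on these libraries where they do the work, as an engineer would, in place of code of your own. Each camera call takes 0.05 s, during which the arm holds its last target.

### The job

Three small metal trays stand nested in a stack, and the top one carries two round mounted specimens. Lift the top tray by its bar handle straight up off the stack, keep it level so that both specimens stay in it, and set it down gently and flat inside the shallow steel drip tray, lengthways in it. Leave the other two trays stacked where they are and do not disturb the jar, brush or timer standing about.

Things in the scene. Friction and masses are not known exactly. Their poses are not given: they have to be found in the camera images.
- tray_top_handle (a point): centre of the bar handle of the top tray of three. The grey bar is 70 mm long (x, along the long side of the tray), 14 mm wide (y) and 12 mm high; its centre is 46 mm above the undersides of the feet, 37 mm above the tray floor. It is open underneath but for two legs 28 mm either side of its middle. z up.
- tray_top: the top tray: plain aluminium, 150 (x) x 100 (y) mm, 64 mm high, about 0.3 kg; feet 6 mm high, floor top at 9 mm, rim to 23 mm, thin angle posts at the corners to 64 mm. Origin in the middle, level with the undersides of the feet, 46 mm below the centre of the bar.
- tray_middle_handle (a point): centre of the bar handle of the middle tray, a tray like the top one. Trays stand 58 mm apart: the feet of the upper drop 6 mm inside the corner posts of the lower with 3 mm of play, so lift straight up by more than 6 mm before moving sideways.
- tray_bottom_handle (a point): the bottom tray of the stack, like the others, standing on the worktop. This point is the centre of its bar handle.
- specimen_a: tan round mounted specimen, 30 mm across and 16 mm high, lying loose on the top tray's floor at the -x end of the handle, about 50 mm from the middle and up to 20 mm to the side. Origin at the centre of its underside.
- specimen_b: tan round mounted specimen, 30 mm across and 18 mm high, lying loose on the top tray's floor at the +x end of the handle, about 50 mm from the middle and up to 20 mm to the side. Origin at the centre of its underside.
- drip_floor (a point): shallow steel drip tray fixed on the worktop beside the stack, on either side: 206 (x) x 156 (y) mm outside, 200 x 150 mm inside, floor 3 mm and rolled rim 17 mm above the worktop. This point: centre of the upper face of its floor; x along its long side, z up.
- jar: clear jar with a yellow lid, 74 mm across, 82 mm high, a bystander; origin at the centre of its underside.
- cleaning_brush: blue hand brush, 178 mm long, lying on the worktop, a bystander; origin at the centre of its underside.
- timer: small round white pot-shaped timer with a grey dial on top, 64 mm across, 47 mm high, a bystander; origin at the centre of its underside.

How it is judged:
By the outcome, as a careful person would: the job done as asked, in the order asked, and still so for the second after the job is handed in, with the robot touching nothing.
It also fails if it takes over 48 s, if anything falls off the work surface, if the arm or the gripper's body presses on something with over 40 N, if the wrist force passes 120 N, or if a joint passes its speed limit or range.

## Working session

There is one attempt and no reset: what is moved stays moved. The work goes in short steps, Python scripts to look and compute and a tool call to move; the robot and the scene stay as the last step left them, time stands still between calls to the robot, and variables do not carry over. Pictures are saved under pics/ and viewed, and the job is handed in when it is done.

Besides the shell and the picture viewer there is one more tool, called after "Emit:" as name(argument=value, ...) on one line, values as JSON. send_rows: Moves the arm, as the interface text tells. Its arguments: {"type":"object","properties":{"dp":{"type":"array"},"rot":{"type":"array"},"jaw":{"type":"number"},"force":{"type":"number"}},"required":["dp","rot"]}

```bash
mkdir -p pics; ls; python3 - <<'E'
from bench import r, vision, job
import numpy as np, cv2
print(r.sense())
for n in ("scene","top"):
    s=vision.snapshot(n)
    np.savez(f"{n}0.npz",**s)
    cv2.imwrite(f"pics/{n}0.png",cv2.cvtColor(s["pixels"],cv2.COLOR_RGB2BGR))
    print(n,s["intrinsics"],s["world_from_camera"])
E
```

```text
pics
{'time': 0.0, 'joint_pos': array([ 6.67277066e+01,  7.51522794e+00,  8.53299345e+01,  4.78653734e-04,
        8.72620233e+01, -4.89188868e+00]), 'qd': array([ 0.12999892, -0.07708036, -0.01570908, -0.00185601,  0.02537971,
       -0.07113959]), 'joint_efforts': array([ 6.95152157e-04, -5.69392741e+01, -5.00551128e+01, -1.33767917e-04,
        1.46391938e-02, -1.87693496e-05]), 'tool_pos': array([188.9485585 , 568.9127209 , 244.23688611]), 'tcp_rot': array([-1.79990383e+02,  1.06754536e-01,  7.16195810e+01]), 'ft_force': array([-0.63473075,  0.05416287,  1.68991062]), 'wrist_torque': array([0.03219801, 0.06422839, 0.0013825 ]), 'finger_gap': 85.6658184606254}
scene [[387.55779806   0.         273.60008017]
 [  0.         387.55779806 209.95017013]
 [  0.           0.           1.        ]] [[ 4.49225002e-01 -6.38614397e-01  6.24794806e-01 -7.45553530e+01]
 [-8.93277856e-01 -3.08639506e-01  3.26797074e-01 -4.69785079e+02]
 [-1.58609560e-02 -7.04920781e-01 -7.09108682e-01  8.69211068e+02]
 [ 0.00000000e+00  0.00000000e+00  0.00000000e+00  1.00000000e+00]]
top [[540.4141114    0.         288.49551958]
 [  0.         540.4141114  207.54001504]
 [  0.           0.           1.        ]] [[-2.36152430e-03 -9.98239955e-01  5.92571941e-02  4.76658640e+02]
 [-9.99836029e-01  1.29309844e-03 -1.80621874e-02 -1.20757896e+02]
 [ 1.79537718e-02 -5.92901320e-02 -9.98079327e-01  1.53570567e+03]
 [ 0.00000000e+00  0.00000000e+00  0.00000000e+00  1.00000000e+00]]
```

View pics/scene0.png

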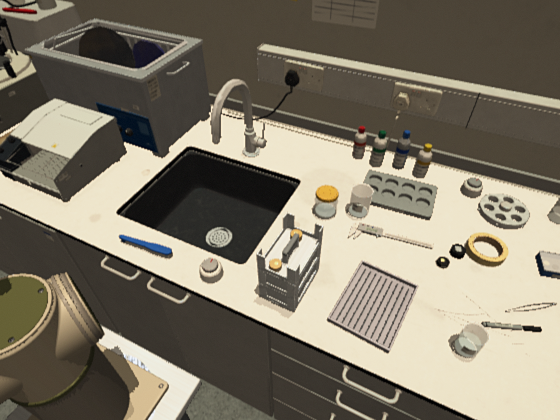

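View pics/top0.png

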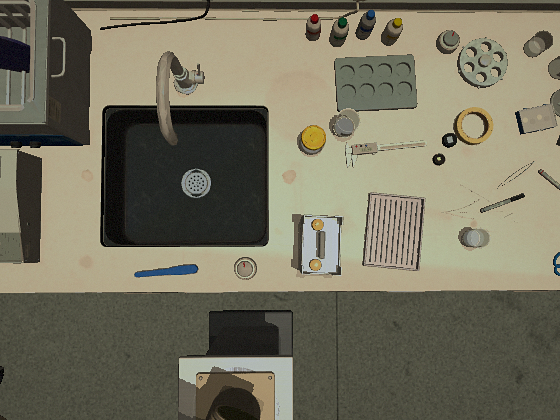

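The scene picture shows the stack at about (292,262), with the drip tray to its right at (375,303). In the top view the stack is at (318,245), the handle is vertical in the image (along world x), and the drip tray is at (395,231). The jar is at (313,138), the timer at (245,268) and the brush at (165,270).

```bash
cat > h.py <<'E'
import numpy as np, cv2
from scipy.spatial.transform import Rotation as R
def cloud(s,T=None):
    d=s["depth"];K=s["intrinsics"];T=s["world_from_camera"] if T is None else T
    v,u=np.mgrid[:d.shape[0],:d.shape[1]]
    P=np.stack([(u-K[0,2])/K[0,0]*d,(v-K[1,2])/K[1,1]*d,d],-1)
    W=P@T[:3,:3].T+T[:3,3]
    W[d==0]=np.nan
    return W
def tcpT(st):
    T=np.eye(4);T[:3,:3]=R.from_euler('xyz',st["tcp_rot"],degrees=True).as_matrix();T[:3,3]=st["tool_pos"];return T
E
python3 - <<'E'
from h import *
s=dict(np.load("top0.npz"));W=cloud(s)
def reg(m,name):
    p=W[m]; c=np.median(p,0); rc=cv2.minAreaRect(p[:,:2].astype(np.float32)); print(name,len(p),c.round(1),rc)
v,u=np.mgrid[:420,:560]
def box(a,b,c,d): return (u>=a)&(u<=b)&(v>=c)&(v<=d)
Z=W[...,2]
print("table",np.nanmedian(Z[box(440,500,255,280)]))
reg(box(285,350,205,280)&(Z>150),"stack>150")
reg(box(285,350,205,280)&(Z>110),"stack>110")
reg(box(310,330,228,262)&(Z>158),"handle")
reg(box(360,430,188,275)&(Z>8),"drip rim")
print(Z[225:235,360:430:4].round(0))
E
```

```text
table 1.1814826599857042
stack>150 283 [ 460.3 -229.7  170.2] ((463.2381286621094, -228.9966583251953), (99.67479705810547, 148.16049194335938), 87.94068145751953)
stack>110 2318 [ 462.7 -228.4  128. ] ((463.6332092285156, -229.357421875), (100.19478607177734, 149.8558807373047), 87.85589599609375)
handle 154 [ 462.9 -229.7  168.7] ((464.1844482421875, -228.82032775878906), (13.709060668945312, 68.38874816894531), 89.40270233154297)
drip rim 994 [ 503.  -445.4   11.4] ((498.69073486328125, -448.3970947265625), (196.98846435546875, 245.4271240234375), 88.91162109375)
[[ 1.  3. 13.  7.  6.  8.  7.  4.  2. -2.  2.  1. -1.  7. -0. -2. -4. -2.]
 [-4.  4. 24.  0.  7. -1. 11.  6.  3.  9.  9.  7.  3. 10.  9.  8. -2.  0.]
 [ 6. -2. 25.  5.  3.  8.  6.  8.  7.  2. 12.  3.  7.  4.  6.  6. -0. -1.]
 [ 6. -2. 22.  9.  8.  4. -1. -1.  5.  3. 12.  2.  8.  7.  4.  5.  9. -8.]
 [ 3. -1. 19. -1.  8.  3.  3.  1.  7. -1.  0.  7.  9.  1.  5.  5.  5.  1.]
 [ 6.  3.  8.  5.  6. 10.  1.  2.  1.  4.  5.  5.  4.  9. -2.  5. -6.  7.]
 [-1. -1.  3.  1.  7.  7.  4.  8.  3.  5.  7.  3.  3.  8.  6.  2.  3. -2.]
 [-4. -1. -0.  4.  7.  5.  4.  4. -1.  7.  3. 10.  4.  6.  2. 11.  3.  5.]
 [ 2.  7.  7.  3.  2. -1.  4. -1. -2.  3.  0. 13.  6. -0.  6. 11.  2.  1.]
 [ 7. -3. 12.  3. -2. -1.  5.  5.  2. 10.  3.  1.  1.  5.  3.  9. -7. -1.]]
```

```bash
python3 - <<'E'
import cv2
im=cv2.imread("pics/top0.png");cv2.imwrite("pics/topc.png",cv2.resize(im[180:290,280:440],None,fx=5,fy=5,interpolation=cv2.INTER_CUBIC))
E
```

```text
(no output)
```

View pics/topc.png

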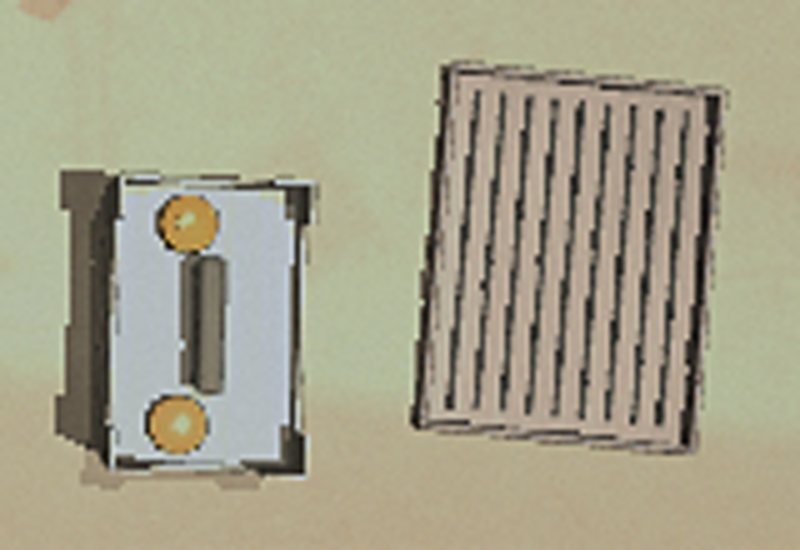

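```bash
python3 - <<'E'
from h import *
from bench import r,vision
s=vision.snapshot("wrist");print(s["T_tool_cam"].round(3),s["intrinsics"])
t=dict(np.load("top0.npz"));K=t["intrinsics"];T=t["world_from_camera"]
# drip corners by eye in crop -> plane z=17
px=np.array([[445,64],[722,93],[692,452],[414,428]])/5+[280,180]
pts=[]
for u,v in px:
    d=T[:3,:3]@[(u-K[0,2])/K[0,0],(v-K[1,2])/K[1,1],1]
    pts.append((T[:3,3]+d*(17-T[2,3])/d[2])[:2])
pts=np.array(pts);print(pts,pts.mean(0),cv2.minAreaRect(pts.astype(np.float32)))
print(np.linalg.norm(np.roll(pts,-1,0)-pts,axis=1))
for a,b in((3,0),(2,1)): e=pts[b]-pts[a];print(np.degrees(np.arctan2(e[1],e[0])))
E
```

```text
[[ 1.00000e+00  1.00000e-03 -1.00000e-03 -1.48000e-01]
 [-1.00000e-03  9.45000e-01  3.27000e-01 -8.51580e+01]
 [ 1.00000e-03 -3.27000e-01  9.45000e-01 -1.28973e+02]
 [ 0.00000e+00  0.00000e+00  0.00000e+00  1.00000e+00]] [[313.10857467   0.         286.02832533]
 [  0.         313.10857467 204.23295041]
 [  0.           0.           1.        ]]
[[ 608.2867399  -376.03010279]
 [ 591.68360725 -533.14469905]
 [ 389.50613708 -512.70774281]
 [ 403.42815965 -356.29241725]] [ 498.22616097 -444.54374047] ((498.2819519042969, -444.78857421875), (157.9827117919922, 205.8072052001953), 84.49666595458984)
[157.98943121 203.20777205 157.03368041 205.80722565]
-5.503338618116254
-5.772093905483043
```

Emit:
send_rows(dp=[[40,-50,60],[90,-110,80],[150,-170,80],[200,-230,80],[240,-290,80]], rot=[[0,0,0.06],[0,0,0.12],[0,0,0.18],[0,0,0.24],[0,0,0.286]], jaw=50)

```text
time: 0.78
tool_pos: [377.8, 345.8, 323.1]
tcp_rot: [180.0, -0.0, 88.1]
ft_force: [0.7, 0.4, 1.1]
finger_gap: 50.4
```

Emit:
send_rows(dp=[[10,-60,0],[20,-120,0],[35,-180,0],[35,-240,0],[35,-300,0]], rot=[[0,0,0],[0,0,0],[0,0,0],[0,0,0],[0,0,0]])

```text
time: 1.4
tool_pos: [411.4, 45.5, 322.7]
tcp_rot: [180.0, 0.0, 88.0]
ft_force: [1.2, 0.4, -0.2]
finger_gap: 49.9
```

Emit:
send_rows(dp=[[0,-60,0],[0,-120,0],[0,-180,0],[0,-208,-20],[0,-208,-20]], rot=[[0,0,0],[0,0,0],[0,0,0],[0,0,0],[0,0,0]])

```text
time: 2.02
tool_pos: [410.6, -161.9, 300.9]
tcp_rot: [-179.8, -0.1, 87.8]
ft_force: [0.1, 0.1, -0.1]
finger_gap: 49.8
```

Emit:
send_rows(dp=[[0,0,0],[0,0,0]], rot=[[0,0,0],[0,0,0]])

```text
time: 2.28
tool_pos: [412.2, -159.7, 303.7]
tcp_rot: [179.9, 0.0, 88.1]
ft_force: [-0.5, -0.7, 0.2]
finger_gap: 49.8
```

```bash
python3 - <<'E'
from h import *
from bench import r,vision
st=r.sense();s=vision.snapshot("wrist");print(st["tool_pos"],st["tcp_rot"],st["joint_pos"].round(1),st["ft_force"])
T=tcpT(st)@s["T_tool_cam"];np.savez("w1.npz",T=T,**s)
cv2.imwrite("pics/w1.png",cv2.cvtColor(s["pixels"],cv2.COLOR_RGB2BGR))
W=cloud(s,T);Z=W[...,2]
for lo,hi in((160,173),(120,129)):
    m=(Z>lo)&(Z<hi)
    if lo==160: m&=(abs(W[...,0]-464)<40)&(abs(W[...,1]+229)<20)
    p=W[m];print(lo,len(p),np.median(p,0),cv2.minAreaRect(p[:,:2].astype(np.float32)))
E
```

```text
[ 412.1829052  -159.71728257  303.72543563] [1.79935926e+02 1.55394319e-02 8.80956355e+01] [ -27.8  -18.6  103.7    0.    94.9 -115.9] [-0.50145164 -0.68644831  0.17039182]
160 784 [ 450.34762224 -228.87784383  167.97085078] ((454.78118896484375, -229.99888610839844), (14.24199104309082, 55.28873062133789), 87.79821014404297)
120 7507 [ 453.93203052 -234.24602265  125.65572687] ((461.3531799316406, -229.92056274414062), (99.52141571044922, 148.0596160888672), 88.01009368896484)
```

View pics/w1.png

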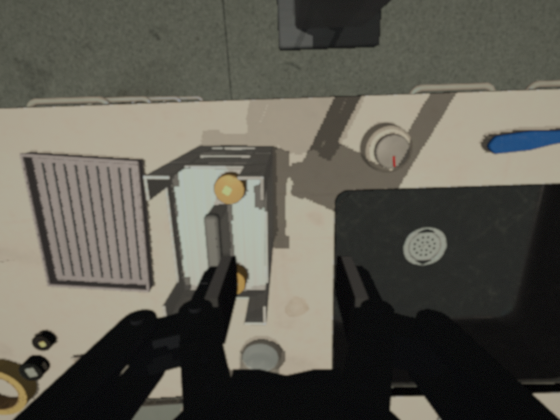

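```bash
python3 - <<'E'
from h import *
d=dict(np.load("w1.npz"));T=d["T"];K=d["intrinsics"];W=cloud(d,T)
im=cv2.cvtColor(d["pixels"],cv2.COLOR_RGB2BGR)
print(np.nanmedian(W[320:350,60:130,2]), np.nanmedian(W[180:270,60:130,2]))
cv2.imwrite("pics/w1c.png",cv2.resize(im[140:300,20:280],None,fx=3,fy=3,interpolation=cv2.INTER_CUBIC))
E
```

```text
1.5971682019762454 3.760185997252421
```

View pics/w1c.png

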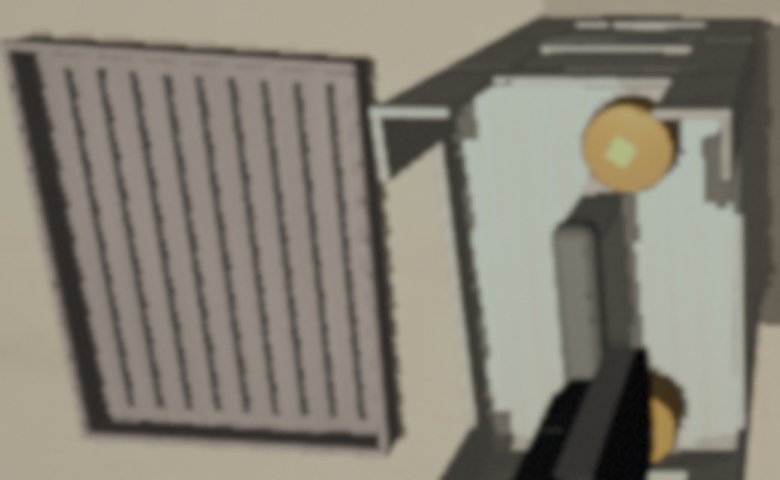

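Emit:
send_rows(dp=[[25,-35,-30],[50,-70,-60],[50,-70,-90],[50,-70,-90],[50,-70,-90]], rot=[[0,0,0],[0,0,0],[0,0,0],[0,0,0],[0,0,0]])

```text
time: 2.95
tool_pos: [462.4, -230.2, 214.7]
tcp_rot: [179.9, 0.0, 88.1]
ft_force: [-0.2, -0.0, 0.5]
finger_gap: 49.9
```

```bash
python3 - <<'E'
from h import *
from bench import r,vision
st=r.sense();s=vision.snapshot("wrist");print(st["tool_pos"],st["tcp_rot"])
T=tcpT(st)@s["T_tool_cam"];np.savez("w2.npz",T=T,**s)
cv2.imwrite("pics/w2.png",cv2.cvtColor(s["pixels"],cv2.COLOR_RGB2BGR))
W=cloud(s,T);Z=W[...,2]
for lo,hi in((160,173),(120,129)):
    m=(Z>lo)&(Z<hi)
    if lo==160: m&=(abs(W[...,0]-464)<40)&(abs(W[...,1]+229)<20)
    p=W[m];print(lo,len(p),np.median(p,0),cv2.minAreaRect(p[:,:2].astype(np.float32)))
E
```

```text
[ 462.42294379 -230.24513895  214.65207243] [1.79906199e+02 4.85129392e-02 8.80684342e+01]
160 2266 [ 457.96747651 -230.40996423  168.06873169] ((461.823486328125, -230.36988830566406), (13.90192699432373, 69.20987701416016), 87.56725311279297)
120 17233 [ 448.61329086 -240.74355104  125.56743702] ((461.5590515136719, -230.89242553710938), (95.66709899902344, 148.2062225341797), 87.93624114990234)
```

View pics/w2.png

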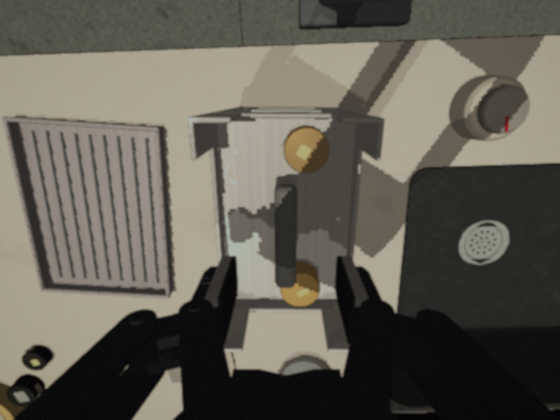

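The wrist view shows the bar at (286,237) centred between the fingers, with specimens at (306,150) and (300,290). I'm descending to the grasp.

Emit:
send_rows(dp=[[0,0,-20],[0,0,-40],[0,0,-52],[0,0,-57],[0,0,-57]], rot=[[0,0,0],[0,0,0],[0,0,0],[0,0,0],[0,0,0]])

```text
time: 3.62
tool_pos: [462.0, -230.7, 156.5]
tcp_rot: [180.0, 0.0, 88.0]
ft_force: [-0.5, 1.0, -0.6]
finger_gap: 50.1
```

```bash
python3 - <<'E'
from h import *
def rim(f,px,z=17):
    d=np.load(f);T=d["T"];K=d["intrinsics"];o=[]
    for u,v in px:
        q=T[:3,:3]@[(u-K[0,2])/K[0,0],(v-K[1,2])/K[1,1],1];o.append((T[:3,3]+q*(z-T[2,3])/q[2])[:2])
    o=np.array(o);print(o.round(1).tolist(),o.mean(0),np.linalg.norm(np.roll(o,-1,0)-o,axis=1).round(1),[np.degrees(np.arctan2(*(o[b]-o[a])[::-1])) for a,b in((0,3),(1,2))])
rim("w1.npz",np.array([[6,40],[371,62],[390,450],[88,434]])/3+[20,140])
rim("w2.npz",[[6,118],[164,125],[172,297],[42,291]])
E
```

```text
[[388.2, -511.0], [403.2, -350.8], [605.3, -377.7], [590.8, -531.5]] [ 496.87815268 -442.74091838] [160.9 203.9 154.5 203.7] [np.float64(-5.7836482588975375), np.float64(-7.592384527597277)]
[[389.4, -510.9], [401.4, -352.6], [606.9, -375.8], [593.3, -533.6]] [ 497.74077411 -443.23195469] [158.8 206.8 158.4 205.2] [np.float64(-6.356823544013501), np.float64(-6.460152752006117)]
```

Emit:
send_rows(dp=[[0,0,0],[0,0,0],[0,0,0],[0,0,0],[0,0,0]], rot=[[0,0,0],[0,0,0],[0,0,0],[0,0,0],[0,0,0]], jaw=8, force=70)

```text
time: 4.25
tool_pos: [462.2, -230.9, 156.8]
tcp_rot: [179.9, 0.0, 88.0]
ft_force: [-1.2, 1.0, 5.0]
finger_gap: 12.5
```

Emit:
send_rows(dp=[[0,0,0],[0,0,0],[0,0,0]], rot=[[0,0,0],[0,0,0],[0,0,0]])

```text
time: 4.62
tool_pos: [462.2, -230.9, 156.8]
tcp_rot: [179.9, 0.0, 88.0]
ft_force: [-0.8, 1.0, 5.4]
finger_gap: 12.7
```

Emit:
send_rows(dp=[[0,0,1],[0,0,3],[0,0,5],[0,0,8],[0,0,12]], rot=[[0,0,0],[0,0,0],[0,0,0],[0,0,0],[0,0,0]])

```text
time: 5.25
tool_pos: [461.6, -230.5, 168.0]
tcp_rot: [-180.0, -0.0, 88.0]
ft_force: [0.0, -0.3, -3.5]
finger_gap: 12.6
```

Emit:
send_rows(dp=[[0,0,5],[0,0,11],[0,0,17],[0,0,22],[0,0,25]], rot=[[0,0,0],[0,0,0],[0,0,0],[0,0,0],[0,0,0]])

```text
time: 5.88
tool_pos: [461.9, -230.7, 193.4]
tcp_rot: [180.0, 0.0, 88.0]
ft_force: [1.1, -0.5, -3.8]
finger_gap: 12.7
```

```bash
python3 - <<'E'
from h import *
from bench import r,vision
st=r.sense();print(st["tool_pos"],st["tcp_rot"],st["ft_force"],st["wrist_torque"],st["finger_gap"])
for n in("wrist","scene"):
    s=vision.snapshot(n)
    im=cv2.cvtColor(s["pixels"],cv2.COLOR_RGB2BGR)
    if n=="scene": im=cv2.resize(im[150:350,200:450],None,fx=3,fy=3)
    else:
        T=tcpT(st)@s["T_tool_cam"];np.savez("w3.npz",T=T,**s)
    cv2.imwrite(f"pics/{n}3.png",im)
E
```

```text
[ 461.89708048 -230.6913839   193.44107583] [1.79975910e+02 1.29062025e-02 8.80052497e+01] [ 1.10140863 -0.51482423 -3.82401728] [-0.05810163  0.01158162  0.03047001] 12.682360273382583
```

View pics/wrist3.png

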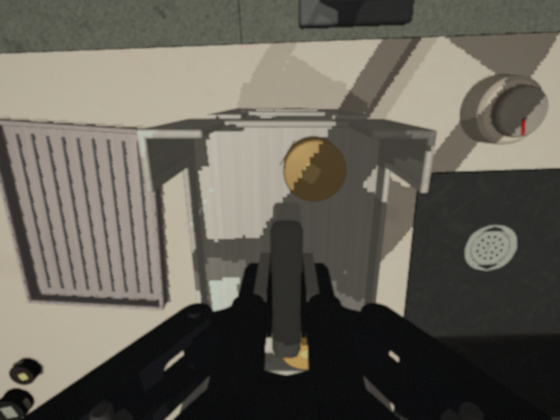

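View pics/scene3.png

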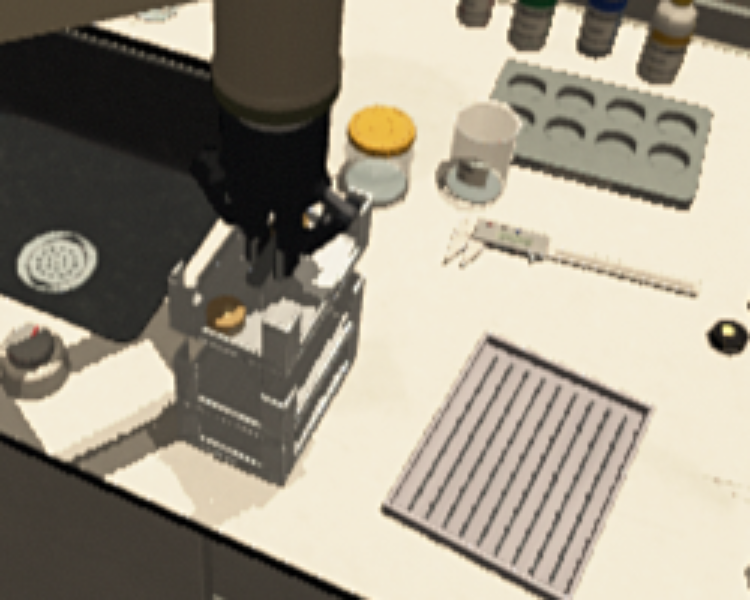

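Lifted about 36 mm and level, with specimens at (315,170) and (290,355) and the two lower trays still stacked. Next is a gentle transfer.

Emit:
send_rows(dp=[[0.5,-3,3],[1.5,-9,6],[3,-18,8],[5,-30,10],[7,-43,10]], rot=[[0,0,0],[0,0,-0.002],[0,0,-0.005],[0,0,-0.009],[0,0,-0.013]])

```text
time: 6.6
tool_pos: [469.0, -274.8, 203.1]
tcp_rot: [180.0, 0.0, 87.2]
ft_force: [0.9, 0.5, -2.4]
finger_gap: 12.7
```

Emit:
send_rows(dp=[[2,-13,0],[4,-26,0],[6.5,-39,0],[9,-52,0],[11,-65,0]], rot=[[0,0,-0.004],[0,0,-0.008],[0,0,-0.012],[0,0,-0.016],[0,0,-0.02]])

```text
time: 7.22
tool_pos: [480.0, -339.5, 202.9]
tcp_rot: [-180.0, -0.0, 86.1]
ft_force: [-0.0, -0.1, -4.1]
finger_gap: 12.7
```

Emit:
send_rows(dp=[[2,-13,0],[4,-26,0],[6.5,-39,0],[9,-52,0],[11,-65,0]], rot=[[0,0,-0.004],[0,0,-0.008],[0,0,-0.012],[0,0,-0.016],[0,0,-0.02]])

```text
time: 7.85
tool_pos: [490.9, -404.5, 202.9]
tcp_rot: [-180.0, 0.0, 85.0]
ft_force: [-0.4, -0.1, -4.0]
finger_gap: 12.8
```

Emit:
send_rows(dp=[[2,-13,0],[4,-24,0],[5.5,-32,0],[6.5,-37,0],[7,-40,0]], rot=[[0,0,-0.004],[0,0,-0.008],[0,0,-0.011],[0,0,-0.013],[0,0,-0.015]])

```text
time: 8.48
tool_pos: [497.8, -443.8, 202.9]
tcp_rot: [-180.0, -0.0, 84.1]
ft_force: [-0.3, 0.8, -3.8]
finger_gap: 12.6
```

Emit:
send_rows(dp=[[0,0,0],[0,0,-2],[0,0,-6]], rot=[[0,0,0],[0,0,0],[0,0,0]])

```text
time: 8.85
tool_pos: [497.9, -443.5, 197.0]
tcp_rot: [180.0, 0.0, 84.1]
ft_force: [0.1, 0.2, -3.8]
finger_gap: 12.9
```

```bash
python3 - <<'E'
from h import *
from bench import r,vision
st=r.sense();print(st["tool_pos"],st["tcp_rot"],st["ft_force"],st["wrist_torque"],st["finger_gap"])
for n in("wrist","scene"):
    s=vision.snapshot(n)
    im=cv2.cvtColor(s["pixels"],cv2.COLOR_RGB2BGR)
    if n=="scene": im=cv2.resize(im[150:350,200:450],None,fx=3,fy=3)
    else:
        T=tcpT(st)@s["T_tool_cam"];np.savez("w4.npz",T=T,**s)
    cv2.imwrite(f"pics/{n}4.png",im)
E
```

```text
[ 497.8969459  -443.46538386  197.01568007] [1.79983351e+02 1.30680938e-02 8.41251579e+01] [ 0.12139033  0.19114459 -3.77537063] [-0.04162822  0.0520239  -0.00216901] 12.902095414980998
```

View pics/wrist4.png

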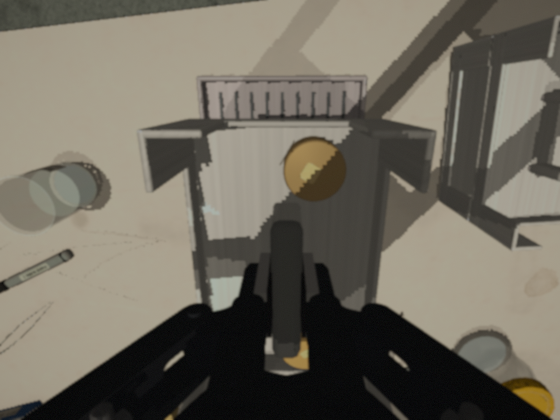

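View pics/scene4.png

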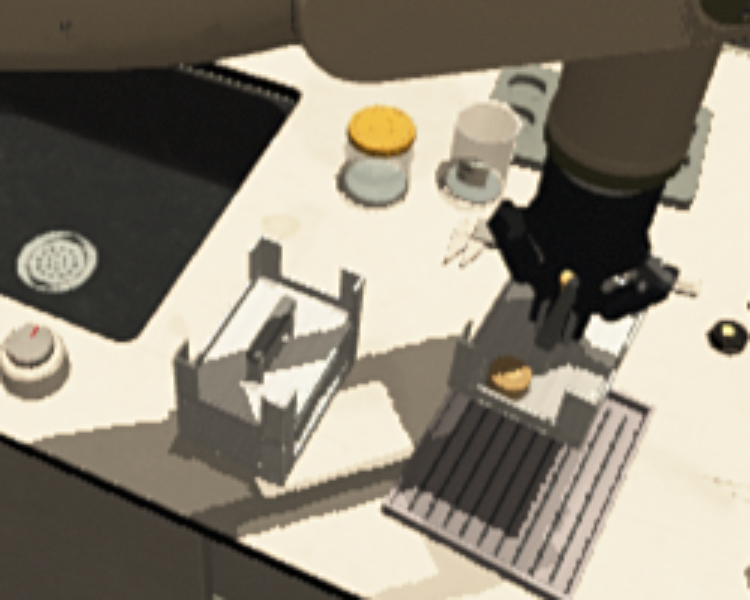

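Emit:
send_rows(dp=[[0,0,-7],[0,0,-16],[0,0,-26],[0,0,-37],[0,0,-48]], rot=[[0,0,0],[0,0,0],[0,0,0],[0,0,0],[0,0,0]])

```text
time: 9.57
tool_pos: [497.6, -443.5, 147.9]
tcp_rot: [-180.0, -0.0, 84.1]
ft_force: [-0.5, 0.2, -4.3]
finger_gap: 12.7
```

Emit:
send_rows(dp=[[0,0,-11],[0,0,-22],[0,0,-33],[0,0,-44],[0,0,-54]], rot=[[0,0,0],[0,0,0],[0,0,0],[0,0,0],[0,0,0]])

```text
time: 10.2
tool_pos: [497.7, -443.6, 94.2]
tcp_rot: [-180.0, -0.0, 84.1]
ft_force: [-0.4, 0.0, -3.0]
finger_gap: 12.7
```

Emit:
send_rows(dp=[[0,0,-9],[0,0,-17],[0,0,-24],[0,0,-30],[0,0,-34]], rot=[[0,0,0],[0,0,0],[0,0,0],[0,0,0],[0,0,0]])

```text
time: 10.82
tool_pos: [497.7, -443.6, 60.6]
tcp_rot: [-180.0, -0.0, 84.1]
ft_force: [0.1, 0.2, -2.5]
finger_gap: 13.0
```

```bash
python3 - <<'E'
from h import *
from bench import r,vision
st=r.sense();print(st["tool_pos"],st["tcp_rot"],st["ft_force"],st["wrist_torque"],st["finger_gap"])
for n in("wrist","scene"):
    s=vision.snapshot(n)
    im=cv2.cvtColor(s["pixels"],cv2.COLOR_RGB2BGR)
    if n=="scene": im=cv2.resize(im[200:350,280:450],None,fx=4,fy=4)
    cv2.imwrite(f"pics/{n}5.png",im)
E
```

```text
[ 497.73688429 -443.57646355   60.57492672] [-1.79992553e+02 -6.25654114e-03  8.41086743e+01] [ 0.07796567  0.15496315 -2.49827854] [-0.03636794  0.0261089   0.00378134] 12.967760322166066
```

View pics/wrist5.png

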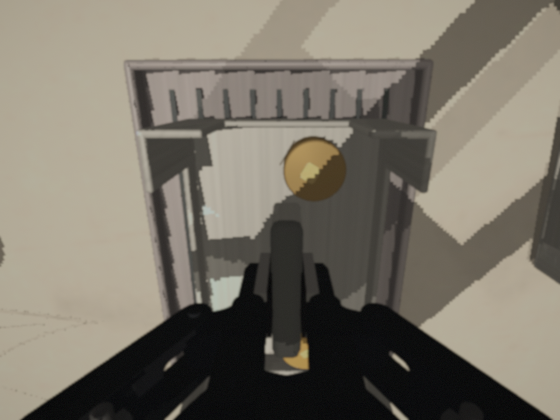

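View pics/scene5.png

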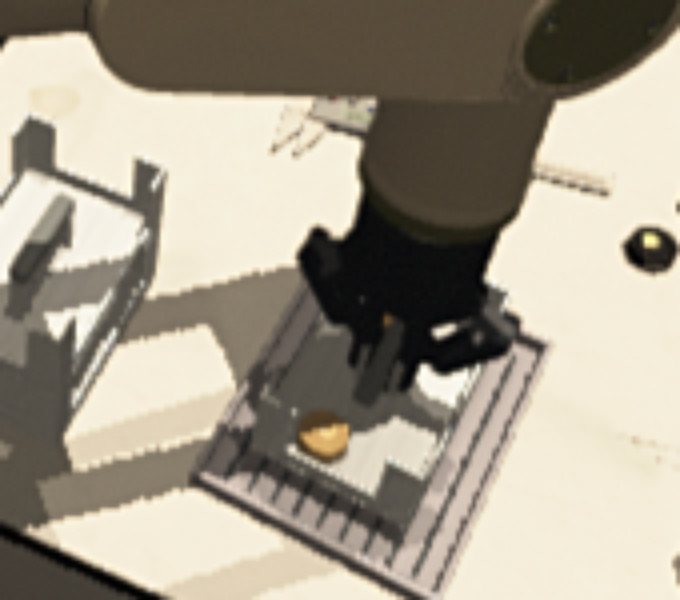

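The tray hangs centred in the drip tray, whose rim runs from column 127 to 432 in the wrist view. Both specimens are in place. I'm lowering slowly.

Emit:
send_rows(dp=[[0,0,-4],[0,0,-7.5],[0,0,-10.5],[0,0,-12.5],[0,0,-14]], rot=[[0,0,0],[0,0,0],[0,0,0],[0,0,0],[0,0,0]])

```text
time: 11.55
tool_pos: [497.8, -443.6, 46.8]
tcp_rot: [-180.0, -0.0, 84.1]
ft_force: [0.4, 0.3, -4.0]
finger_gap: 12.7
```

Emit:
send_rows(dp=[[0,0,-0.5],[0,0,-1],[0,0,-1.5],[0,0,-2]], rot=[[0,0,0],[0,0,0],[0,0,0],[0,0,0]])

```text
time: 12.05
tool_pos: [497.8, -443.7, 45.0]
tcp_rot: [180.0, 0.0, 84.1]
ft_force: [0.4, -0.6, -2.9]
finger_gap: 12.4
```

Emit:
send_rows(dp=[[0,0,-0.3],[0,0,-0.6],[0,0,-0.9],[0,0,-0.9]], rot=[[0,0,0],[0,0,0],[0,0,0],[0,0,0]])

```text
time: 12.55
tool_pos: [497.8, -443.6, 44.0]
tcp_rot: [-180.0, -0.0, 84.1]
ft_force: [0.4, 0.9, -3.2]
finger_gap: 12.7
```

```bash
python3 - <<'E'
from bench import r
st=r.sense();print(st["tool_pos"],st["tcp_rot"],st["ft_force"],st["wrist_torque"],st["finger_gap"])
E
```

```text
[ 497.75770053 -443.56736581   44.01456909] [-1.79996231e+02 -4.31564177e-03  8.41129315e+01] [ 0.4351006   0.85662863 -3.15490255] [ 0.02604387 -0.01234292 -0.05476012] 12.710722035053557
```

Emit:
send_rows(dp=[[0,0,-0.3],[0,0,-0.6],[0,0,-0.6]], rot=[[0,0,0],[0,0,0],[0,0,0]])

```text
time: 12.92
tool_pos: [497.9, -443.7, 43.7]
tcp_rot: [180.0, 0.0, 84.1]
ft_force: [-0.2, 1.8, -0.9]
finger_gap: 12.3
```

Emit:
send_rows(dp=[[0,0,-0.3],[0,0,-0.5],[0,0,-0.5]], rot=[[0,0,0],[0,0,0],[0,0,0]])

```text
time: 13.3
tool_pos: [497.9, -443.7, 43.6]
tcp_rot: [180.0, 0.0, 84.1]
ft_force: [-1.9, 3.5, 5.5]
finger_gap: 12.6
```

The force turned positive (5.5 N) at z 43.6, where contact was expected, so I'm releasing and rising.

Emit:
send_rows(dp=[[0,0,0],[0,0,0],[0,0,0],[0,0,0],[0,0,0]], rot=[[0,0,0],[0,0,0],[0,0,0],[0,0,0],[0,0,0]], jaw=45)

```text
time: 13.92
tool_pos: [497.8, -443.7, 42.9]
tcp_rot: [180.0, 0.0, 84.1]
ft_force: [0.2, 0.3, -0.2]
finger_gap: 45.0
```

Emit:
send_rows(dp=[[0,0,5],[0,0,15],[0,0,30],[0,0,50],[0,0,80]], rot=[[0,0,0],[0,0,0],[0,0,0],[0,0,0],[0,0,0]])

```text
time: 14.55
tool_pos: [497.5, -443.4, 124.2]
tcp_rot: [-180.0, -0.0, 84.1]
ft_force: [-0.2, -0.3, -0.7]
finger_gap: 45.0
```

Emit:
send_rows(dp=[[0,0,40],[0,0,90],[0,0,140],[0,0,160],[0,0,160]], rot=[[0,0,0],[0,0,0],[0,0,0],[0,0,0],[0,0,0]])

```text
time: 15.18
tool_pos: [498.5, -444.3, 286.0]
tcp_rot: [179.8, 0.2, 84.1]
ft_force: [-0.6, 0.5, -0.6]
finger_gap: 45.5
```

```bash
python3 - <<'E'
from h import *
from bench import r,vision
st=r.sense();print(st["tool_pos"],st["ft_force"])
for n in("wrist","scene"):
    s=vision.snapshot(n)
    im=cv2.cvtColor(s["pixels"],cv2.COLOR_RGB2BGR)
    if n=="scene": im=cv2.resize(im[150:350,200:450],None,fx=3,fy=3)
    else:
        W=cloud(s,tcpT(st)@s["T_tool_cam"]);Z=W[...,2]
        for lo,hi in((48,60),(8,15)):
            m=(Z>lo)&(Z<hi)&(abs(W[...,0]-498)<(40 if lo>40 else 70))&(abs(W[...,1]+444)<(15 if lo>40 else 45))
            p=W[m];A=np.c_[p[:,:2]-p[:,:2].mean(0),np.ones(len(p))];print(len(p),np.median(p,0),np.linalg.lstsq(A,p[:,2],rcond=None)[0],cv2.minAreaRect(p[:,:2].astype(np.float32)))
    cv2.imwrite(f"pics/{n}6.png",im)
E
```

```text
[ 498.47818912 -444.31568068  285.99514296] [-0.62132375  0.48263669 -0.57908516]
687 [ 496.24830517 -443.2948534    54.83245987] [4.61522685e-03 2.27386087e-02 5.45922187e+01] ((498.0386962890625, -443.36346435546875), (13.368806838989258, 69.60896301269531), 83.95611572265625)
5580 [ 491.76333482 -453.20496305   12.43880106] [-4.24224206e-04 -9.02208307e-04  1.24476614e+01] ((498.0163269042969, -443.96990966796875), (89.94730377197266, 139.98648071289062), 89.96766662597656)
```

View pics/wrist6.png

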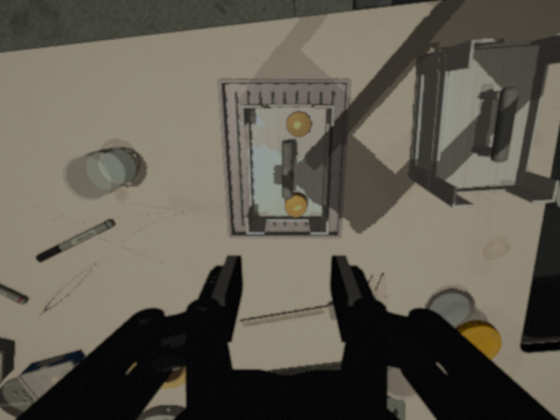

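View pics/scene6.png

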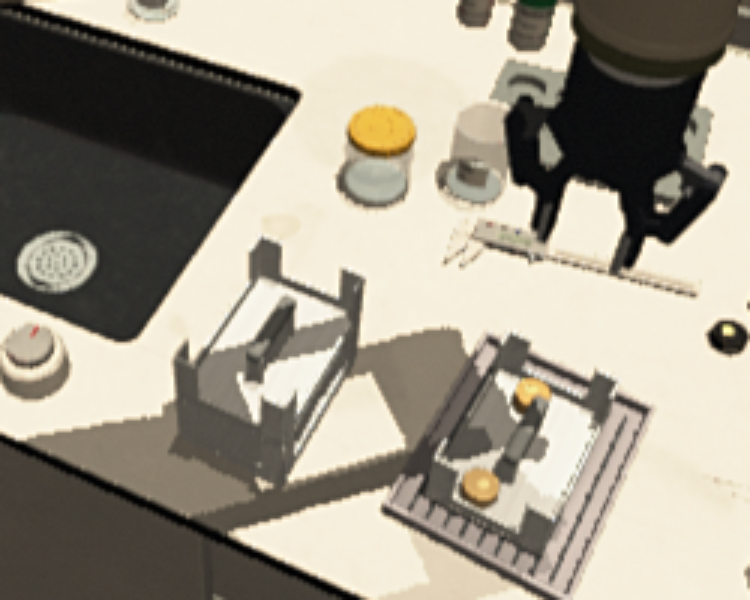

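The tray sits flat and centred in the drip tray, with both specimens on its floor at (298,125) and (296,205). The other two trays, the jar and the timer are where they were. I'm handing in.

Emit:
send_rows(dp=[[0,0,0],[0,0,0],[0,0,0]], rot=[[0,0,0],[0,0,0],[0,0,0]])

```text
time: 15.65
tool_pos: [497.6, -443.4, 282.0]
tcp_rot: [-179.9, -0.1, 84.1]
ft_force: [-0.0, -1.0, -0.4]
finger_gap: 45.2
```

```bash
python3 -c "
from bench import job
print(job.hand_in())"
```

```text
the job is handed in; nothing more can be done
None
```

I lifted the top tray straight up by its bar and carried it level to the drip tray. I set it down there lengthways with about 5 N of contact, released it, and raised the arm clear. The job was handed in at about 15.7 s of the 48 s allowed.

- **Position:** the bar is at (498.0, -443.4), against a measured drip tray centre of about (498, -444). Its yaw is -6.0°, against -5.6° to -6.5° for the drip tray.
- **Flatness:** the tray floor is level to within 0.1° and reads z = 12.4 mm, against 12 mm expected.
- **Specimens and bystanders:** both specimens are still on the tray floor, and the other two trays are stacked in place. The jar and timer look unmoved. The brush was not in the last pictures, but the arm stayed well above it.
- **Disagreement:** the gripper read 12.3–13 mm on a bar listed as 14 mm wide. The grip held without slipping. No other check failed.

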